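# Open the drying tub and spread the model crates

## Task

Open the grey drying tub: lift its lid off by the knob and set it down gently, flat and knob up, on the bare worktop or the cutting mat beside the tub, not on the blue tray. Then spread the heaped model crates over the tub floor so they can dry: all five inside the tub in a single layer, none resting on another, with at least one crate in each third of the tub's length. Leave the tape roll, the toothpick tin and the parts case where they are.

Things in the scene. Friction and masses are not known exactly. Their poses are not given: they have to be found in the camera images.
- tub: Open rectangular grey plastic drying tub, fixed to the worktop. Outside 124 mm (its x) x 200 mm (its y, the length) x 50 mm high; walls and floor 3 mm thick, so inside 118 x 194 mm and 47 mm deep. Origin: centre of its underside, z up. The thirds of its length meet at y = -32 and +32 mm.
- lid: Loose flat grey lid lying on the tub, 136 mm (x) x 212 mm (y), 180 g. The plate is 5 mm thick; a lip under it drops 6 mm into the tub, 4 mm clear of the walls. Origin: centre of the lip's underside, z up; plate top 11 mm above the origin. Set down on the worktop it stands on its lip, origin at z about 0.
- lid_knob (a point): Centre of the dark round knob in the middle of the lid, 28 mm above the lid's origin. The knob is 26 mm across, upright-sided from 18 to 37 mm above the lid's origin and 39 mm at its top.
- crate1_center (a point): Centre of a small wooden model crate, 22 mm (x) x 28 mm (y) x 18 mm (z), 20 g; all five are alike, and this one starts in the bottom layer of the heap (two by two). Resting on the tub floor on its broad face its centre is 12 mm above the tub's origin.
- crate2_center (a point): Centre of a small wooden model crate, 22 mm (x) x 28 mm (y) x 18 mm (z), 20 g; all five are alike, and this one starts in the bottom layer of the heap (two by two). Resting on the tub floor on its broad face its centre is 12 mm above the tub's origin.
- crate3_center (a point): Centre of a small wooden model crate, 22 mm (x) x 28 mm (y) x 18 mm (z), 20 g; all five are alike, and this one starts in the bottom layer of the heap (two by two). Resting on the tub floor on its broad face its centre is 12 mm above the tub's origin.
- crate4_center (a point): Centre of a small wooden model crate, 22 mm (x) x 28 mm (y) x 18 mm (z), 20 g; all five are alike, and this one starts in the bottom layer of the heap (two by two). Resting on the tub floor on its broad face its centre is 12 mm above the tub's origin.
- crate5_center (a point): Centre of a small wooden model crate, 22 mm (x) x 28 mm (y) x 18 mm (z), 20 g; all five are alike, and this one starts on top of the other four. Resting on the tub floor on its broad face its centre is 12 mm above the tub's origin.
- tape: Bystander: cream roll of masking tape lying flat, 44 mm across, 30 mm high. Origin: centre of its underside.
- toothpicks: Bystander: small round tin full of toothpicks, 42 mm across, 66 mm high. Origin: centre of its underside.
- parts_box: Bystander: flat clear case of small parts, 62 x 87 x 26 mm. Origin: centre of its underside.

How it is judged:
By the outcome, as a careful person would: the job done as asked, in the order asked, and still so for the second after the job is handed in, with the robot touching nothing.
It also fails if it takes over 67 s, if anything falls off the work surface, if the arm or the gripper's body presses on something with over 40 N, if the wrist force passes 120 N, or if a joint passes its speed limit or range.

## Robot

A 6-joint arm with a two-finger parallel gripper is mounted at the origin on a cart in front of the work surface, level with it; the furniture and walls round the work are solid. World frame = base frame: x ahead of the robot, y to its left, z up, the work surface at z = 0. Lengths are in mm, angles in degrees, forces in N, time in s.
With the tool pointing down it reaches from about 300 to 850 mm from the base axis. Payload 4.2 kg.
Tool frame: the origin (TCP) lies between the finger pads; the fingertips stand 22 mm ahead of it and the grasp point (between the pads) lies 3 mm ahead of it; z points along the fingers, y is the direction in which the jaws open and shut (so a half turn about z gives the same grasp; the last joint's range is limited). The gripper opens to 91 mm and grips with 3 to 60 N. Pads are 32 mm wide; open, the fingers measure 118 mm over their backs; the gripper's body (76 mm by 178 mm) begins 60 mm behind the grasp point.
Start: joints at [-66.921, 18.312, 89.639, -0, 72.044, -1.146], TCP at [235.937, -524.384, 197.676] pointing down, gripper open.
Joint ranges: [-177.97, 177.97], [-48.28, 115.42], [12.27, 149.76], [-77.06, 257.06], [2.81, 150.46], [-146.56, 146.56]. Speed limits (degrees/s): [147.25, 147.25, 180, 180, 180, 180].

## Interface

Orientations are given as [roll, pitch, yaw] about the fixed x, y, z axes, in that order (R = Rz(yaw) Ry(pitch) Rx(roll)).
In Python, from workcell import * gives the robot as it stands.
- The arm moves only by the shell command python3 -m jog 'ROWS' [OPENING] [FORCE]. ROWS is text: rows parted by semicolons, each of 6 numbers parted by spaces: the shift along the tool's x, y, z in units of 0.5 m (1.0 is 0.5 m), then the turn, a rotation vector about the tool's x, y, z in units of pi/2 rad (1.0 is pi/2 rad). A call has 1 to 20 rows; each row is the pose to reach, as a shift and turn from the pose measured when the call began, along the tool's axes at that moment; what a row does not reach only later rows make up. A row lasts 1/12 s, in which the tool goes at most 41.7 mm and 7.16 degrees, less where a joint would pass 70% of its speed; a pose out of reach is approached as far as the arm can. A call with a number of a shift or a turn outside -1 to 1 is refused whole. A call with a gripper value outside its range is refused whole. OPENING is the opening, from -1 (shut) to 1 (fully open), set as the call begins (- or left out, the last holds). The fingers move at their own pace and stop on an object; FORCE is the grip in N (left out, the last holds). Time passes only in rows, so rows that repeat a pose let the fingers close. It gives the time, the measured TCP pose, the force and the opening at its end, in the units of the state.
- state(): the state, without advancing time (a new reading comes with each control period).
- grab_frame(name): name is "scene" or "top"; returns the picture (420x560x3 uint8, red, green, blue); there is no depth.
- calibration(name): a dict with "mtx" (3x3 intrinsics, pixels), "rvec" (rotation vector, rad) and "tvec" (3), from world to camera coordinates, as OpenCV has them. Camera axes: x right, y down, z forward; pixel columns grow to the right and rows downward; lengths in mm; the calibration is good to about 2 mm. A picture is of the moment at which its call begins. calibration takes no time and is no camera call.
- job_done(): hands the job in, once; it reports no verdict.
Trained networks look in the newest picture that a camera, given by its name, has taken for a name from the list of things; names that differ only in an ending like _2 or _b are one class to them, and where a whole thing is asked for, a point or a joint stands for the part that bears it (a point fixed in the world has none). Each returns a list of dicts, best first, with "confidence" (0 to 1); they miss things now and then, are a little off and sometimes report something else, mostly with a low value. They report only what shows in the picture. A call takes as long as a camera call.
- spot_in(query, camera): "rect" ([left, top, right, bottom] in pixels, round what is visible of it).
- tip_of(query, camera): "location" ([column, row] in pixels: a listed point, or the origin of a listed thing).
The state is a dict: "time_s": time; "qpos": joint angles; "qvel": joint speeds; "effort": joint torques, N m; "ee_pos": TCP position; "ee_rot": TCP orientation; "force": force on the tool from outside, world axes, zero at the start; "torque": the same for the moment, N m; "gripper_width": finger opening in mm.
Only numpy, scipy, OpenCV 4.12 (cv2) and the standard library are available. Lean on these libraries where they do the work, as an engineer would, in place of code of your own. Each camera call takes 0.05 s, during which the arm holds its last target. There are 200 camera calls.

## Working session

There is one attempt and no reset: what is moved stays moved. The work goes in short steps, Python scripts to look and compute and a shell command to move; the robot and the scene stay as the last step left them, time stands still between calls to the robot, and variables do not carry over. Pictures are saved under pics/ and viewed, about 8 in all and at most 12, crops included, and the job is handed in when it is done.

```bash
mkdir -p pics; cat > h.py <<'E'
from workcell import *
import numpy as np, cv2
from scipy.spatial.transform import Rotation as R
def cam(n):
    c=calibration(n); return np.array(c["mtx"],float),cv2.Rodrigues(np.array(c["rvec"],float))[0],np.array(c["tvec"],float).ravel()
def back(n,uv,z):
    K,Rm,t=cam(n); o=-Rm.T@t; d=Rm.T@np.linalg.inv(K)@[uv[0],uv[1],1.]
    return o+d*(z-o[2])/d[2]
def proj(n,p):
    K,Rm,t=cam(n); q=K@(Rm@np.array(p,float)+t); return q[:2]/q[2]
def tool(p,rpy=None):
    """row (units) to reach world point p with TCP (and rpy)"""
    s=state(); r=R.from_euler('xyz',s["ee_rot"],degrees=True)
    d=r.inv().apply(np.array(p)-s["ee_pos"])/500
    w=np.zeros(3) if rpy is None else (r.inv()*R.from_euler('xyz',rpy,degrees=True)).as_rotvec()/(np.pi/2)
    return np.round(np.r_[d,w],3)
E
python3 - <<'E'
from h import *
for n in("scene","top"):
    im=grab_frame(n); cv2.imwrite(f"pics/{n}0.png",im[:,:,::-1])
    K,Rm,t=cam(n); print(n,K[0,0],(-Rm.T@t).round(),Rm[2].round(2))
    for q,z in(("lid_knob",75),("lid",50),("tub",0),("tape",0),("toothpicks",0),("parts_box",0)):
        r=tip_of(q,n)
        for d in r[:2]: print(q,np.round(d["location"]),round(d["confidence"],2),back(n,d["location"],z).round())
s=state();print(s["ee_rot"],s["force"],s["time_s"],s["gripper_width"])
E
```

```text
scene 445.9347651937172 [209. 445. 765.] [ 0.36 -0.51 -0.78]
lid_knob [240. 247.] 0.6 [516. 107.  75.]
lid [246. 259.] 0.9 [503. 109.  50.]
tape [291. 144.] 0.68 [ 634. -241.    0.]
tape [303. 316.] 0.18 [364. 123.   0.]
toothpicks [267. 149.] 0.91 [ 671. -192.    0.]
toothpicks [304. 320.] 0.56 [358. 129.   0.]
parts_box [304. 315.] 0.7 [363. 120.   0.]
parts_box [242. 248.] 0.24 [544.  70.  -0.]
top 513.4638435476928 [ 369.  -45. 1035.] [ 0.15  0.02 -0.99]
lid_knob [210. 211.] 0.64 [508. 102.  75.]
lid [211. 208.] 0.77 [516. 105.  50.]
tape [380. 160.] 0.9 [ 626. -234.    0.]
toothpicks [363. 137.] 0.66 [ 674. -199.    0.]
parts_box [205. 289.] 0.58 [361. 121.   0.]
[ 1.79990478e+02 -1.31271988e-03  2.42230601e+01] [-0.83909398 -0.46813444  0.356479  ] 0.7 90.7144532353312
```

```bash
python3 -c "
import cv2,numpy as np
a=cv2.imread('pics/scene0.png');b=cv2.imread('pics/top0.png')
cv2.imwrite('pics/both0.png',cv2.resize(np.hstack([a,b]),(800,300)))"
```

```text
(no output)
```

View pics/top0.png

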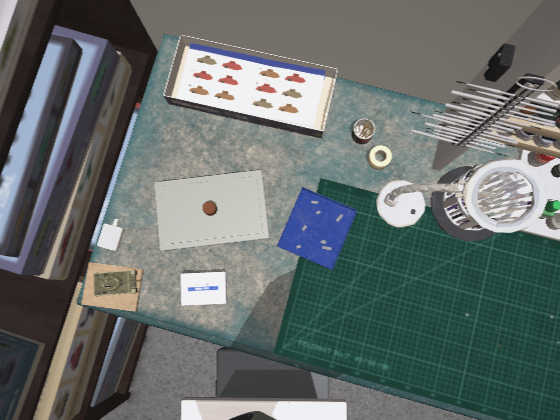

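View pics/scene0.png

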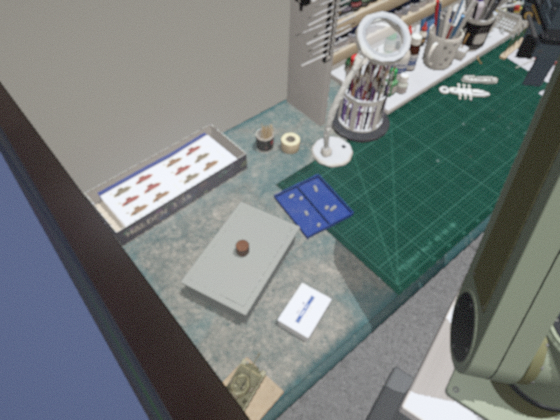

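Top view: lid corners near (155,182), (263,170), (268,237), (160,250), with the knob at (210,208). Parts case at (203,288), blue tray at (316,228), mat to the right, lamp base at (400,205). The scene view agrees.

```bash
python3 - <<'E'
from h import *
C=np.array([back("top",c,55)[:2] for c in((155,182),(263,170),(268,237),(160,250))]);print(C.round(),C.mean(0))
e=(C[0]+C[3]-C[1]-C[2])/2;f=(C[0]+C[1]-C[2]-C[3])/2;print("len",np.hypot(*e),np.hypot(*f),"angle of long",np.degrees(np.arctan2(e[1],e[0])),"short",np.degrees(np.arctan2(f[1],f[0])))
print("knob",back("top",(210,207),82),back("scene",(242,247),75))
for uv in((320,180),(280,345),(303,270),(333,270),(355,215),(400,290),(345,365),(470,260),(400,228)): print(uv,back("top",uv,0).round())
for p in((516,105,72),(400,-190,75),(380,-170,120)):
  print(p,tool(p), tool(p,(180,0,-7)))
E
```

```text
[[567. 215.]
 [592.   4.]
 [460.  -7.]
 [434. 200.]] [513.39980376 103.17067763]
len 210.28847896955892 132.54552033773714 angle of long 96.89257521857057 short 5.674904578988492
knob [513.99700635 101.97590137  82.        ] [513.83984429 105.09308124  75.        ]
(320, 180) [ 583. -110.    0.]
(280, 345) [253. -30.   0.]
(303, 270) [400. -75.   0.]
(333, 270) [ 400. -135.    0.]
(355, 215) [ 511. -181.    0.]
(400, 290) [ 362. -267.    0.]
(345, 365) [ 217. -157.    0.]
(470, 260) [ 422. -408.    0.]
(400, 228) [ 485. -271.    0.]
(516, 105, 72) [ 1.027 -0.918  0.251  0.     0.     0.   ] [ 1.027 -0.918  0.251  0.    -0.     0.347]
(400, -190, 75) [ 0.574 -0.475  0.245  0.     0.     0.   ] [ 0.574 -0.475  0.245  0.    -0.     0.347]
(380, -170, 120) [ 0.554 -0.528  0.155  0.     0.     0.   ] [ 0.554 -0.528  0.155  0.    -0.     0.347]
```

```bash
python3 - <<'E'
from h import *
for p in((480,30,170),(514,103.5,130)): print(p,tool(p,(180,0,96.5)))
E
```

```text
(480, 30, 170) [ 0.9   -0.811  0.055  0.     0.    -0.803]
(514, 103.5, 130) [ 1.022 -0.917  0.135  0.     0.    -0.803]
```

```bash
python3 -m jog '0.9 -0.811 0.055 0 0 -0.8;0.9 -0.811 0.055 0 0 -0.8;0.9 -0.811 0.055 0 0 -0.8;0.9 -0.811 0.055 0 0 -0.8;0.9 -0.811 0.055 0 0 -0.8;0.9 -0.811 0.055 0 0 -0.8;0.9 -0.811 0.055 0 0 -0.8;0.9 -0.811 0.055 0 0 -0.8;0.9 -0.811 0.055 0 0 -0.8;0.9 -0.811 0.055 0 0 -0.8;0.9 -0.811 0.055 0 0 -0.8;0.9 -0.811 0.055 0 0 -0.8;0.9 -0.811 0.055 0 0 -0.8;0.9 -0.811 0.055 0 0 -0.8;0.9 -0.811 0.055 0 0 -0.8;0.9 -0.811 0.055 0 0 -0.8' 0 15; python3 - <<'E'
from h import *
# knob centre is at z 72; grasp point is 3 ahead of the TCP
for p in((514,103.5,120),(514,103.5,77)): print(p,tool(p,(180,0,96.5)))
E
```

```text
time_s: 2.03
ee_pos: [481.7, 34.0, 170.0]
ee_rot: [179.9, -0.1, 96.5]
force: [-0.2, -0.7, 0.4]
gripper_width: 45.7
(514, 103.5, 120) [ 0.131  0.08   0.1    0.001 -0.001 -0.   ]
(514, 103.5, 77) [ 0.131  0.08   0.186  0.001 -0.001 -0.   ]
```

```bash
python3 -m jog '0.131 0.08 0.08 0 0 0;0.131 0.08 0.08 0 0 0;0.131 0.08 0.08 0 0 0;0.131 0.08 0.14 0 0 0;0.131 0.08 0.18 0 0 0;0.131 0.08 0.18 0 0 0;0.131 0.08 0.18 0 0 0'; python3 -m jog '0 0 0 0 0 0;0 0 0 0 0 0;0 0 0 0 0 0;0 0 0 0 0 0;0 0 0 0 0 0;0 0 0 0 0 0' -1 30
```

```text
time_s: 2.62
ee_pos: [513.4, 102.9, 79.8]
ee_rot: [-180.0, -0.1, 96.5]
force: [-0.6, 0.2, -0.4]
gripper_width: 45.7
time_s: 3.12
ee_pos: [513.6, 102.9, 80.2]
ee_rot: [-180.0, -0.1, 96.5]
force: [-0.4, -0.3, 0.0]
gripper_width: 8.6
```

```bash
python3 - <<'E'
from h import *
a=grab_frame("scene");b=grab_frame("top")
print(proj("scene",(513.6,102.9,58)),proj("top",(513.6,102.9,58)), state()["gripper_width"])
f=lambda im,c:cv2.resize(im[c[1]-75:c[1]+75,c[0]-90:c[0]+90],None,fx=2.2,fy=2.2,interpolation=cv2.INTER_CUBIC)
cv2.imwrite("pics/c1.png",np.hstack([f(a,(240,247)),f(b,(210,210))])[:,:,::-1])
E
```

```text
[243.26294419 251.26593343] [211.3795827  209.08762421] 1.4064334411198771
```

View pics/c1.png

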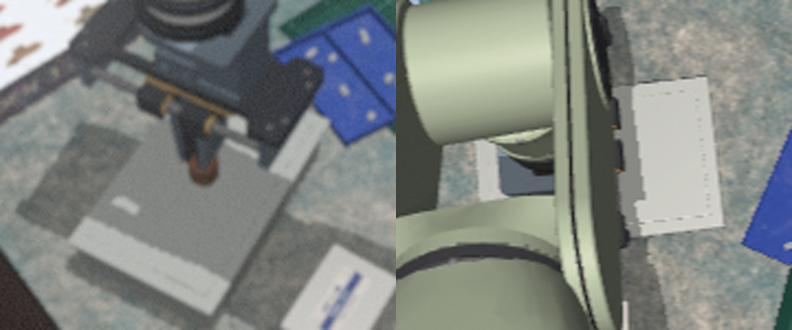

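```bash
python3 - <<'E'
from h import *
a=grab_frame("scene").copy()
c=(240,247);k=10
im=cv2.resize(a[c[1]-30:c[1]+30,c[0]-40:c[0]+40],None,fx=k,fy=k,interpolation=cv2.INTER_CUBIC)
for z,col in((58,(255,0,0)),(80,(0,255,0)),(137,(0,0,255))):
    for dx in(-20,0,20):
        u=(proj("scene",(513.6+dx,102.9,z))-[c[0]-40,c[1]-30]+.5)*k; cv2.circle(im,tuple(int(v) for v in u),6,col,-1)
print(spot_in("lid_knob","scene")[:2],[proj("scene",(514,104,z)).round(1) for z in(62,72,83)])
cv2.imwrite("pics/c2.png",im[:,:,::-1])
E
```

```text
[{'rect': [181.5, 224.1, 298.9, 315.5], 'confidence': 0.58}] [array([242.6, 250.4]), array([242.4, 247.4]), array([242.1, 244.1])]
```

View pics/c2.png

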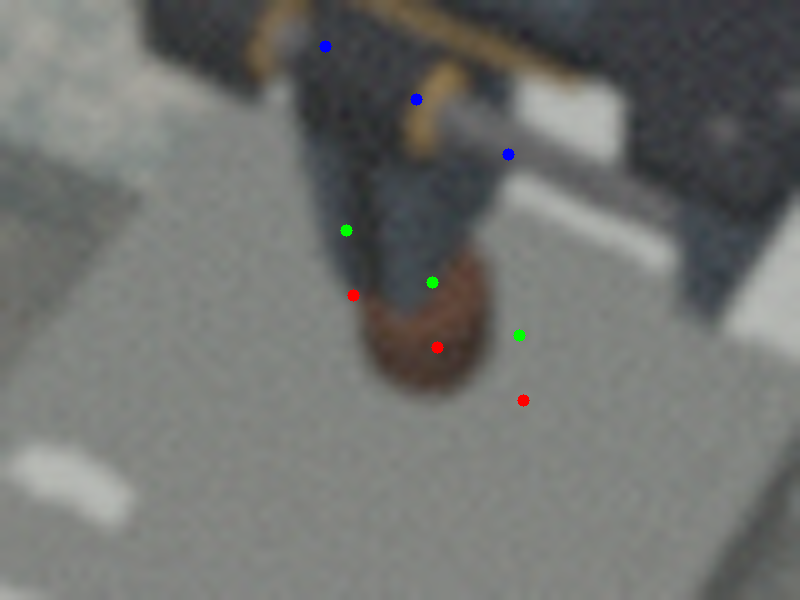

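```bash
python3 - <<'E'
from h import *
for q in((380,305),(370,200),(362,130)):
    uv=np.array(q)/10-.5+[200,217]
    print(q,[back("scene",uv,z).round(0).tolist() for z in(58,70,80,90,100,120,137)])
print(proj("scene",(513.6,122.9,58))-proj("scene",(513.6,102.9,58)),state()["ee_pos"],state()["force"],state()["qpos"])
for d in tip_of("lid_knob","top")[:1]:print(d)
E
```

```text
(380, 305) [[528.0, 102.0, 58.0], [523.0, 107.0, 70.0], [518.0, 112.0, 80.0], [514.0, 117.0, 90.0], [509.0, 122.0, 100.0], [500.0, 132.0, 120.0], [493.0, 140.0, 137.0]]
(370, 200) [[545.0, 84.0, 58.0], [539.0, 90.0, 70.0], [534.0, 95.0, 80.0], [529.0, 100.0, 90.0], [525.0, 105.0, 100.0], [515.0, 115.0, 120.0], [507.0, 124.0, 137.0]]
(362, 130) [[556.0, 72.0, 58.0], [550.0, 78.0, 70.0], [545.0, 83.0, 80.0], [540.0, 89.0, 90.0], [535.0, 94.0, 100.0], [526.0, 104.0, 120.0], [517.0, 113.0, 137.0]]
[-6.59344242  7.45063978] [513.40406976 102.91886902  79.80803523] [-0.07605475  0.01265058 -0.69844579] [1.00369244e+01 1.98478935e+01 1.06095650e+02 7.36072754e-02
 5.40981666e+01 3.51596726e+00]
{'location': [208.4, 211.2], 'confidence': 0.65}
```

The image shows the closed fingertips above the knob, at about z 90 rather than the reported 58. I'll open the jaws and feel my way down in small steps.

```bash
python3 -m jog '0 0 0 0 0 0;0 0 0 0 0 0;0 0 0 0 0 0;0 0 0 0 0 0;0 0 0.003 0 0 0;0 0 0.006 0 0 0' 0 15; python3 -m jog '0 0 0.004 0 0 0;0 0 0.006 0 0 0';python3 - <<'E'
from h import *
a=grab_frame("scene").copy()
c=(240,242);k=8
im=cv2.resize(a[c[1]-35:c[1]+35,c[0]-45:c[0]+45],None,fx=k,fy=k,interpolation=cv2.INTER_CUBIC)
p=np.array(state()["ee_pos"])
for sx in(-1,1):
  for dz in(-22,0,22):
    u=(proj("scene",p+[sx*24,16,dz])-[c[0]-45,c[1]-35]+.5)*k; cv2.circle(im,tuple(int(v) for v in u),4,(255,0,0),-1)
cv2.imwrite("pics/c3.png",im[:,:,::-1]);print(state()["force"])
E
```

```text
time_s: 3.87
ee_pos: [513.4, 102.9, 76.7]
ee_rot: [-180.0, -0.1, 96.5]
force: [-0.6, 0.5, -0.4]
gripper_width: 37.4
time_s: 4.03
ee_pos: [513.2, 102.9, 73.3]
ee_rot: [-179.9, -0.1, 96.5]
force: [0.0, -0.6, -0.3]
gripper_width: 45.5
[ 0.37774124 -0.09204571 -0.66904473]
```

View pics/c3.png

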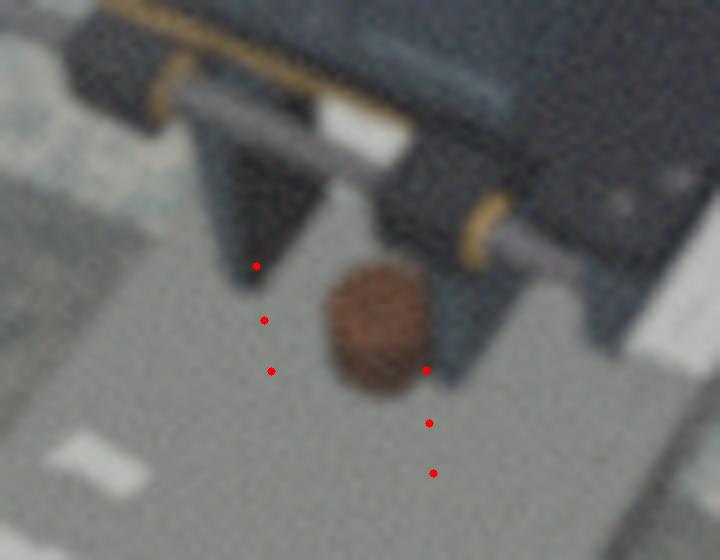

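No contact at a point where it should have touched, so the tips really are higher than reported. Continuing down carefully.

```bash
python3 -m jog '0 0 0.01 0 0 0;0 0 0.02 0 0 0;0 0 0.02 0 0 0';python3 -m jog '0 0 0.01 0 0 0;0 0 0.016 0 0 0;0 0 0.016 0 0 0';python3 - <<'E'
from h import *
a=grab_frame("scene").copy()
c=(240,242);k=8
im=cv2.resize(a[c[1]-35:c[1]+35,c[0]-45:c[0]+45],None,fx=k,fy=k,interpolation=cv2.INTER_CUBIC)
cv2.imwrite("pics/c4.png",im[:,:,::-1]);print(state()["force"])
E
```

```text
time_s: 4.33
ee_pos: [512.2, 102.7, 61.9]
ee_rot: [-179.8, -0.0, 96.5]
force: [0.1, 1.0, -0.0]
gripper_width: 46.1
time_s: 4.58
ee_pos: [511.5, 102.6, 53.0]
ee_rot: [-179.7, -0.0, 96.5]
force: [-0.2, 0.0, 0.2]
gripper_width: 45.6
[-0.80227212  1.28645468  0.07137606]
```

View pics/c4.png

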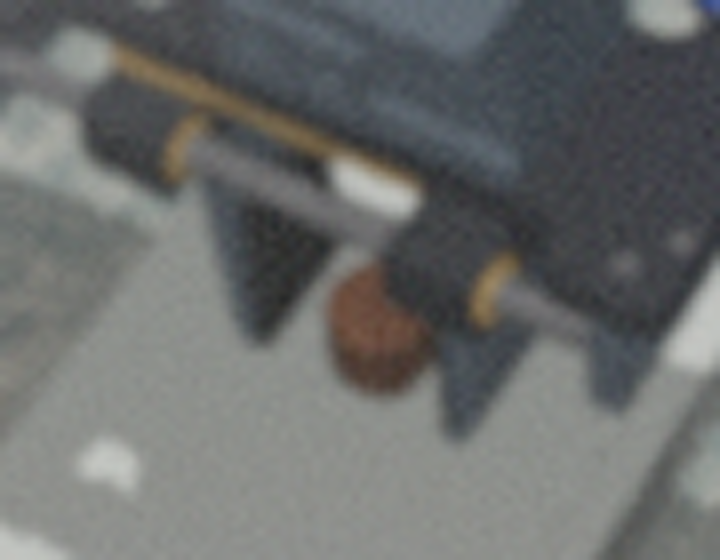

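```bash
python3 -m jog '0 0.004 0.008 0 0 0;0 0.004 0.014 0 0 0;0 0.004 0.014 0 0 0';python3 -m jog '0 0 0 0 0 0;0 0 0 0 0 0;0 0 0 0 0 0;0 0 0 0 0 0;0 0 0 0 0 0' -1 30
```

```text
time_s: 4.88
ee_pos: [513.4, 102.8, 45.8]
ee_rot: [-179.6, -0.0, 96.5]
force: [-0.8, 0.2, -0.2]
gripper_width: 45.4
time_s: 5.3
ee_pos: [513.6, 102.8, 45.9]
ee_rot: [-179.7, -0.0, 96.5]
force: [1.1, 0.3, -0.1]
gripper_width: 24.9
```

```bash
python3 -m jog '0 0 -0.02 0 0 0;0 0 -0.05 0 0 0;0 0 -0.1 0 0 0;0 0 -0.16 0 0 0;0 0 -0.16 0 0 0;0 0 -0.16 0 0 0';python3 - <<'E'
from h import *
a=grab_frame("scene");b=grab_frame("top")
cv2.imwrite("pics/c5.png",cv2.resize(np.hstack([a,b]),(800,300))[:,:,::-1]);s=state();print(s["force"],s["gripper_width"],s["time_s"],tool((370,-300,130),(180,0,96.5)))
E
```

```text
time_s: 5.8
ee_pos: [515.1, 103.0, 127.8]
ee_rot: [-179.9, -0.1, 96.5]
force: [-0.5, 0.5, -3.0]
gripper_width: 24.8
[ 0.65315577 -0.08431479 -3.0760704 ] 24.90540119262003 5.9 [-0.768 -0.375 -0.007 -0.005 -0.    -0.   ]
```

View pics/c5.png

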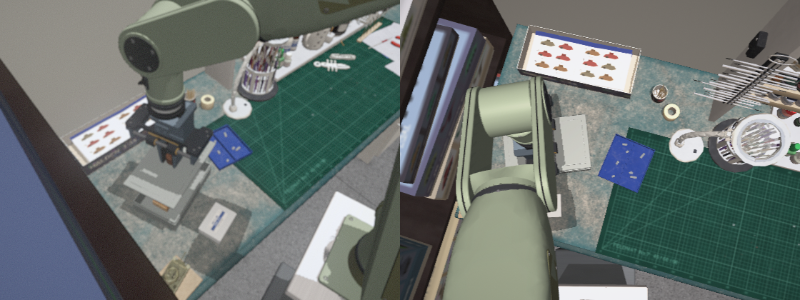

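Lid is lifted clear and level (about 2–3 N of extra load). Carrying it to the mat.

```bash
python3 -m jog '-0.03 -0.015 0 0 0 0;-0.09 -0.045 0 0 0 0;-0.16 -0.08 0 0 0 0;-0.23 -0.11 0 0 0 0;-0.3 -0.145 0 0 0 0;-0.37 -0.18 0 0 0 0;-0.44 -0.215 0 0 0 0;-0.51 -0.25 0 0 0 0;-0.58 -0.285 0 0 0 0;-0.65 -0.32 0 0 0 0;-0.71 -0.35 0 0 0 0;-0.75 -0.365 0 0 0 0;-0.768 -0.375 0 0 0 0;-0.768 -0.375 0 0 0 0;-0.768 -0.375 0 0 0 0';python3 - <<'E'
from h import *
b=grab_frame("top")
cv2.imwrite("pics/c6.png",b[:,:,::-1]);s=state();print(s["force"],s["gripper_width"],tool((370,-300,10),(180,0,96.5)))
for q in("lid","lid_knob"):
  for d in tip_of(q,"top")[:1]:print(q,d)
E
```

```text
time_s: 7.15
ee_pos: [369.4, -299.0, 125.4]
ee_rot: [-179.5, -0.2, 96.4]
force: [0.1, -0.7, -1.9]
gripper_width: 24.9
[ 0.14946243 -0.33747195 -2.21174176] 24.9071418148106 [-0.003  0.002  0.231 -0.006 -0.002 -0.   ]
lid {'location': [430.7, 285.7], 'confidence': 0.68}
lid_knob {'location': [438.4, 286.9], 'confidence': 0.6}
```

View pics/c6.png

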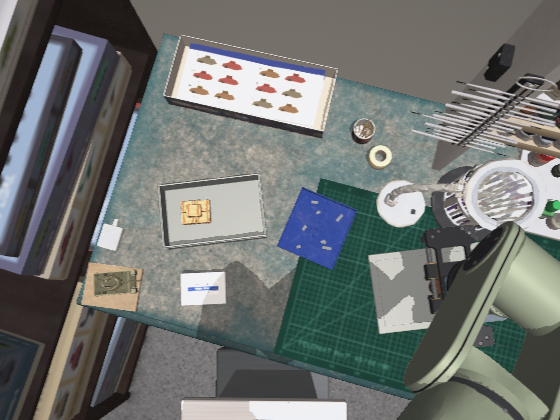

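```bash
python3 -m jog '0 0 0.03 -0.006 0 0;0 0 0.08 -0.006 0 0;0 0 0.14 -0.006 0 0;0 0 0.19 -0.006 0 0;0 0 0.21 -0.006 0 0;0 0 0.22 -0.006 0 0;0 0 0.22 -0.006 0 0;0 0 0.22 -0.006 0 0';python3 -m jog '0 0 0.006 0 0 0;0 0 0.012 0 0 0;0 0 0.012 0 0 0;0 0 0.012 0 0 0'
```

```text
time_s: 7.97
ee_pos: [370.1, -298.3, 16.7]
ee_rot: [179.9, -0.1, 96.6]
force: [1.1, -0.5, -1.7]
gripper_width: 25.3
time_s: 8.3
ee_pos: [370.2, -298.3, 10.9]
ee_rot: [179.9, -0.0, 96.6]
force: [0.8, -0.4, -2.5]
gripper_width: 24.8
```

```bash
python3 -m jog '0 0 0.004 0 0 0;0 0 0.008 0 0 0;0 0 0.008 0 0 0';python3 -m jog '0 0 0.003 0 0 0;0 0 0.006 0 0 0;0 0 0.006 0 0 0'
```

```text
time_s: 8.55
ee_pos: [370.0, -298.2, 6.7]
ee_rot: [179.9, -0.1, 96.6]
force: [-0.3, -0.9, -2.3]
gripper_width: 24.2
time_s: 8.8
ee_pos: [370.2, -298.3, 4.8]
ee_rot: [179.9, -0.0, 96.6]
force: [-1.5, 1.8, 8.3]
gripper_width: 24.9
```

```bash
python3 -m jog '0 0 0 0 0 0;0 0 0 0 0 0;0 0 0 0 0 0;0 0 0 0 0 0;0 0 -0.02 0 0 0;0 0 -0.08 0 0 0;0 0 -0.16 0 0 0;0 0 -0.24 0 0 0;0 0 -0.24 0 0 0' 0.0 15;python3 - <<'E'
from h import *
b=grab_frame("top"); a=grab_frame("scene")
c=(212,210);k=5
f=lambda im,c:cv2.resize(im[c[1]-55:c[1]+55,c[0]-75:c[0]+75],None,fx=5,fy=5,interpolation=cv2.INTER_CUBIC)
cv2.imwrite("pics/c7.png",f(b,c)[:,:,::-1]);
cv2.imwrite("pics/c7s.png",f(a,(242,255))[:,:,::-1])
for i in range(1,6):
  for n in("top","scene"):
    print(i,n,[(np.round(d["location"],1).tolist(),round(d["confidence"],2),back(n,d["location"],30 if i==5 else 12).round().tolist()) for d in tip_of(f"crate{i}_center",n)[:5]])
E
```

```text
time_s: 9.55
ee_pos: [373.9, -301.8, 131.7]
ee_rot: [179.3, 0.6, 96.6]
force: [0.9, -0.5, -0.3]
gripper_width: 45.3
1 top [([201.1, 217.3], 0.65, [504.0, 130.0, 12.0])]
1 scene [([242.8, 273.7], 0.68, [503.0, 122.0, 12.0])]
2 top []
2 scene [([227.3, 267.2], 0.44, [536.0, 128.0, 12.0])]
3 top [([188.5, 216.2], 0.69, [506.0, 156.0, 12.0]), ([184.6, 202.8], 0.47, [533.0, 165.0, 12.0])]
3 scene []
4 top [([187.5, 203.0], 0.56, [533.0, 159.0, 12.0])]
4 scene [([220.6, 278.9], 0.67, [531.0, 155.0, 12.0])]
5 top [([192.1, 208.6], 0.44, [519.0, 146.0, 30.0]), ([189.8, 216.6], 0.44, [503.0, 150.0, 30.0])]
5 scene [([232.8, 269.8], 0.71, [517.0, 134.0, 30.0])]
```

View pics/c7.png

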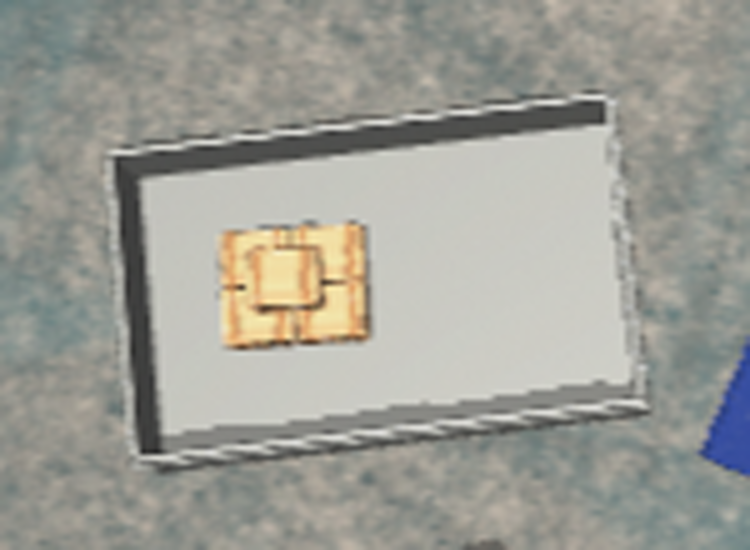

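```bash
cat >> h.py <<'E'
TC=np.array([514,103.5]);TY=np.radians(6.5)
def tub(p):
    d=np.array(p)[:2]-TC; c,s=np.cos(TY),np.sin(TY); return np.array([c*d[0]+s*d[1],-s*d[0]+c*d[1]])
def wld(q):
    c,s=np.cos(TY),np.sin(TY); return TC+[c*q[0]-s*q[1],s*q[0]+c*q[1]]
E
python3 - <<'E'
from h import *
o=np.array([137,155])-.4
for nm,z,pts in(("rim",50,((113,155),(610,97),(645,407),(143,462))),("floor",3,((140,180),(606,124))),("heap",21,((220,230),(368,222),(372,340),(225,348))),("mid seams",21,((297,228),(297,345),(222,288),(370,282))),("c5",39,((254,247),(321,245),(324,304),(257,306)))):
    W=np.array([back("top",np.array(p)/5+o,z)[:2] for p in pts]);T=np.array([tub(w) for w in W])
    print(nm,T.round(1).tolist(),"mean",T.mean(0).round(1))
# finger tip height from c3/c4 midpoints, on plane x=TCP x
K,Rm,t=cam("scene");oo=-Rm.T@t
for q,off,k,x,zt in(((348,337),(195,207),8,513,73.3),((361,391),(195,207),8,511.5,53),((385,308),(200,217),10,513.5,80)):
    uv=np.array(q)/k+off-.4; d=Rm.T@np.linalg.inv(K)@[*uv,1]; p=oo+d*(x-oo[0])/d[0]; print(p.round(1),"tip-TCP",(p[2]-zt).round(1))
for d in tip_of("lid_knob","top")[:2]: print(d, back("top",d["location"],28))
for p in((480,45,140),):print(tool(p,(180,0,96.5)))
print(wld((0,-60)))
E
```

```text
rim [[58.5, 98.4], [60.0, -97.8], [-62.8, -98.9], [-63.0, 95.6]] mean [-1.8 -0.7]
floor [[57.3, 99.1], [59.5, -93.5]] mean [58.4  2.8]
heap [[29.6, 64.5], [26.3, 5.0], [-21.4, 7.5], [-18.2, 66.3]] mean [ 4.1 35.8]
mid seams [[27.0, 33.6], [-20.2, 37.5], [6.0, 65.5], [1.9, 6.3]] mean [ 3.7 35.7]
c5 [[17.9, 48.2], [15.8, 21.8], [-7.7, 22.6], [-5.6, 48.9]] mean [ 5.1 35.4]
[513.  116.9  84.8] tip-TCP 11.5
[511.5 116.   62.2] tip-TCP 9.2
[513.5 116.   87.6] tip-TCP 7.6
{'location': [420.6, 287.9], 'confidence': 0.75} [ 365.98998605 -301.04204955   28.        ]
[ 0.657  0.298 -0.03   0.001 -0.001  0.001]
[520.79219283  43.88568866]
```

```bash
python3 -c "
from h import *
print(tool((519,43,90),(180,0,93.3)))"
```

```text
[ 0.644  0.375  0.07   0.001 -0.001  0.037]
```

```bash
python3 -m jog '0.644 0.375 0.02 0 0 0.037;0.644 0.375 0.02 0 0 0.037;0.644 0.375 0.02 0 0 0.037;0.644 0.375 0.02 0 0 0.037;0.644 0.375 0.04 0 0 0.037;0.644 0.375 0.07 0 0 0.037;0.644 0.375 0.07 0 0 0.037;0.644 0.375 0.07 0 0 0.037;0.644 0.375 0.07 0 0 0.037;0.644 0.375 0.07 0 0 0.037;0.644 0.375 0.07 0 0 0.037' ; python3 -m jog '0 0 0.04 0 0 0;0 0 0.1 0 0 0;0 0 0.16 0 0 0;0 0 0.175 0 0 0;0 0 0.175 0 0 0;0 0 0.175 0 0 0'
```

```text
time_s: 11.12
ee_pos: [519.2, 44.9, 89.5]
ee_rot: [180.0, -0.1, 93.5]
force: [-0.1, -0.1, 0.5]
gripper_width: 45.6
time_s: 11.62
ee_pos: [519.6, 44.2, 2.7]
ee_rot: [179.9, -0.1, 93.5]
force: [-0.8, -0.1, -0.3]
gripper_width: 45.9
```

```bash
python3 -m jog '0 0 0.003 0 0 0;0 0 0.007 0 0 0;0 0 0.007 0 0 0'; python3 -m jog '0 0 0.003 0 0 0;0 0 0.006 0 0 0;0 0 0.006 0 0 0';
```

```text
time_s: 11.87
ee_pos: [520.4, 44.0, 0.3]
ee_rot: [179.8, -0.1, 93.4]
force: [-0.8, 0.3, 0.4]
gripper_width: 45.5
time_s: 12.12
ee_pos: [520.4, 44.1, -2.7]
ee_rot: [179.8, -0.1, 93.5]
force: [-0.5, -0.2, 0.1]
gripper_width: 45.5
```

```bash
python3 -m jog '0 0 0.003 0 0 0;0 0 0.006 0 0 0;0 0 0.006 0 0 0'; python3 -m jog '0 0 0.002 0 0 0;0 0 0.005 0 0 0;0 0 0.005 0 0 0';
```

```text
time_s: 12.37
ee_pos: [520.1, 44.1, -6.0]
ee_rot: [179.8, -0.1, 93.5]
force: [-0.7, 0.2, -0.5]
gripper_width: 45.7
time_s: 12.62
ee_pos: [519.9, 44.1, -8.9]
ee_rot: [179.9, -0.1, 93.5]
force: [0.0, -0.5, 0.3]
gripper_width: 45.5
```

```bash
python3 -m jog '0 0 0.002 0 0 0;0 0 0.005 0 0 0;0 0 0.005 0 0 0'; python3 -m jog '0 0 0.002 0 0 0;0 0 0.005 0 0 0;0 0 0.005 0 0 0';
```

```text
time_s: 12.87
ee_pos: [519.7, 44.1, -11.7]
ee_rot: [179.9, -0.1, 93.5]
force: [0.2, 0.4, 0.0]
gripper_width: 45.3
time_s: 13.12
ee_pos: [519.8, 44.1, -13.0]
ee_rot: [179.9, -0.1, 93.5]
force: [-1.9, 0.8, 9.5]
gripper_width: 46.0
```

Floor contact at reported z −12.5, so true tip height is reported z + 15.5. Now crate 5.

```bash
python3 -c "
from h import *
s=state();w=wld((5,35.4));print(w);print(tool((*w,60),(180,0,93.3)),tool((*w,8.5),(180,0,93.3)),tool((s['ee_pos'][0],s['ee_pos'][1],60)))"
```

```text
[514.96046551 139.23845976]
[ 0.191  0.002 -0.146  0.001 -0.001  0.002] [ 0.191  0.002 -0.043  0.001 -0.001  0.002] [ 0.     0.    -0.146  0.     0.     0.   ]
```

```bash
python3 -m jog '0 0 -0.08 0 0 0;0 0 -0.14 0 0 0;0.06 0 -0.14 0 0 0;0.13 0.002 -0.14 0 0 0;0.19 0.002 -0.14 0 0 0;0.191 0.002 -0.14 0 0 0;0.191 0.002 -0.1 0 0 0;0.191 0.002 -0.06 0 0 0;0.191 0.002 -0.042 0 0 0;0.191 0.002 -0.042 0 0 0;0.191 0.002 -0.042 0 0 0'; python3 -m jog '0 0 0 0 0 0;0 0 0 0 0 0;0 0 0 0 0 0;0 0 0 0 0 0;0 0 0 0 0 0' -1 8
```

```text
time_s: 14.03
ee_pos: [514.9, 139.1, 8.0]
ee_rot: [179.9, -0.0, 93.4]
force: [0.1, -0.3, -0.1]
gripper_width: 45.7
time_s: 14.45
ee_pos: [515.4, 139.1, 8.6]
ee_rot: [179.9, -0.1, 93.4]
force: [-0.2, 0.4, 3.0]
gripper_width: 21.9
```

```bash
python3 -m jog '0 0 -0.03 0 0 0;0 0 -0.08 0 0 0;-0.05 0 -0.09 0 0 0;-0.12 0 -0.09 0 0 0;-0.18 0 -0.09 0 0 0;-0.2 0 -0.09 0 0 0;-0.2 0 -0.05 0 0 0;-0.2 0 0 0 0 0;-0.2 0 0.02 0 0 0;-0.2 0 0.03 0 0 0;-0.2 0 0.034 0 0 0;-0.2 0 0.035 0 0 0;-0.2 0 0.035 0 0 0'
```

```text
time_s: 15.53
ee_pos: [522.1, 39.6, -8.3]
ee_rot: [179.8, -0.1, 93.5]
force: [0.2, -0.3, -0.4]
gripper_width: 21.9
```

```bash
python3 -m jog '0 0 0.002 0 0 0;0 0 0.002 0 0 0;0 0 0.002 0 0 0;0 0 0.002 0 0 0' 0; python3 -m jog '0 0 -0.06 0 0 0;0 0 -0.13 0 0 0;-0.06 -0.06 -0.18 0 0 0;-0.15 -0.12 -0.2 0 0 0;-0.25 -0.16 -0.2 0 0 0;-0.34 -0.2 -0.2 0 0 0;-0.4 -0.2 -0.2 0 0 0;-0.45 -0.2 -0.2 0 0 0;-0.45 -0.2 -0.2 0 0 0;-0.45 -0.2 -0.2 0 0 0' 0.5; python3 - <<'E'
from h import *
b=grab_frame("top"); a=grab_frame("scene")
f=lambda im,c:cv2.resize(im[c[1]-55:c[1]+55,c[0]-75:c[0]+75],None,fx=5,fy=5,interpolation=cv2.INTER_CUBIC)
cv2.imwrite("pics/c8.png",f(b,(212,210))[:,:,::-1]);print(state()["ee_pos"])
for i in range(1,6):
    print(i,[tub(back("top",d["location"],12)).round().tolist() for d in tip_of(f"crate{i}_center","top")[:5]])
E
```

```text
time_s: 15.87
ee_pos: [522.4, 39.7, -8.9]
ee_rot: [179.8, -0.1, 93.5]
force: [-0.2, 0.0, -0.1]
gripper_width: 44.6
time_s: 16.7
ee_pos: [435.7, -193.6, 90.7]
ee_rot: [179.7, -0.0, 93.2]
force: [-0.2, 0.5, -0.3]
gripper_width: 68.4
[ 435.45938704 -190.52715464   90.31590419]
1 [[-10.0, 27.0]]
2 [[18.0, 20.0]]
3 [[-2.0, -9.0], [-4.0, 49.0]]
4 [[14.0, 54.0]]
5 [[2.0, -61.0], [76.0, -346.0]]
```

View pics/c8.png

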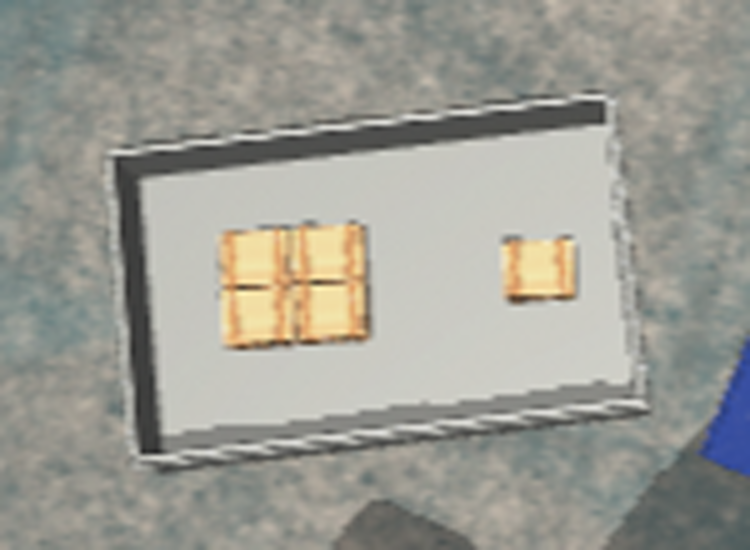

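Crate 5 sits flat in the right (−y) third; the other four lie flat as a 2×2. Now I'll grip the inner pair together and slide it well into the middle third.

```bash
python3 -c "
from h import *
w=wld((3.7,14.5));print(w);print(tool((*w,60),(180,0,93.3)),tool((*w,-10),(180,0,93.3)))"
```

```text
[516.03476927 118.3256438 ]
[ 0.605  0.198  0.062  0.003 -0.001  0.003] [ 0.604  0.198  0.202  0.003 -0.001  0.003]
```

```bash
python3 -m jog '0.604 0.198 0.03 0.003 0 0.003;0.604 0.198 0.03 0.003 0 0.003;0.604 0.198 0.03 0.003 0 0.003;0.604 0.198 0.03 0.003 0 0.003;0.604 0.198 0.03 0.003 0 0.003;0.604 0.198 0.03 0.003 0 0.003;0.604 0.198 0.06 0.003 0 0.003;0.604 0.198 0.06 0.003 0 0.003;0.604 0.198 0.06 0.003 0 0.003;0.604 0.198 0.06 0.003 0 0.003;0.604 0.198 0.06 0.003 0 0.003' 0.4; python3 -c "
from h import *
w=wld((3.7,14.5));print(tool((*w,-10),(180,0,93.3)))"
```

```text
time_s: 17.97
ee_pos: [515.2, 118.2, 61.0]
ee_rot: [-179.9, -0.0, 93.4]
force: [0.0, -0.8, 0.9]
gripper_width: 63.7
[-0.     0.002  0.142 -0.001 -0.     0.001]
```

```bash
python3 -m jog '0 0.002 0.05 0 0 0;0 0.002 0.09 0 0 0;0 0.002 0.12 0 0 0;0 0.002 0.138 0 0 0;0 0.002 0.142 0 0 0;0 0.002 0.142 0 0 0;0 0.002 0.142 0 0 0'; python3 -m jog '0 0 0 0 0 0;0 0 0 0 0 0;0 0 0 0 0 0;0 0 0 0 0 0;0 0 0 0 0 0' -1 8
```

```text
time_s: 18.55
ee_pos: [516.8, 118.0, -9.1]
ee_rot: [-180.0, -0.1, 93.4]
force: [-0.0, -0.9, 0.4]
gripper_width: 64.0
time_s: 18.97
ee_pos: [517.2, 118.0, -8.5]
ee_rot: [179.9, -0.1, 93.4]
force: [-0.4, -0.3, 4.5]
gripper_width: 44.1
```

```bash
python3 -m jog '-0.01 0 0 0 0 0;-0.02 0 0 0 0 0;-0.03 0 0 0 0 0;-0.04 0 0 0 0 0;-0.044 0 0 0 0 0;-0.044 0 0 0 0 0'; python3 -m jog '0 0 0 0 0 0;0 0 0 0 0 0;0 0 0 0 0 0;0 0 0 0 0 0;0 0 -0.03 0 0 0;0 0 -0.1 0 0 0;0 0 -0.18 0 0 0;-0.08 -0.06 -0.24 0 0 0;-0.16 -0.12 -0.24 0 0 0;-0.25 -0.16 -0.24 0 0 0;-0.34 -0.2 -0.24 0 0 0;-0.42 -0.2 -0.24 0 0 0;-0.5 -0.2 -0.24 0 0 0;-0.56 -0.2 -0.24 0 0 0;-0.56 -0.2 -0.24 0 0 0' 0.4; python3 - <<'E'
from h import *
b=grab_frame("top"); a=grab_frame("scene")
f=lambda im,c:cv2.resize(im[c[1]-55:c[1]+55,c[0]-75:c[0]+75],None,fx=4,fy=4,interpolation=cv2.INTER_CUBIC)
g=cv2.resize(a,(586,440))
cv2.imwrite("pics/c9.png",np.hstack([f(b,(212,210))[:,60:540],f(a,(242,258))[:,120:440]])[:,:,::-1])
for i in range(1,6):
    print(i,[tub(back("top",d["location"],12)).round().tolist() for d in tip_of(f"crate{i}_center","top")[:5]])
for q in("tape","toothpicks","parts_box","lid"): print(q,[back("top",d["location"],0).round().tolist() for d in tip_of(q,"top")[:1]])
E
```

```text
time_s: 19.47
ee_pos: [518.6, 95.2, -8.5]
ee_rot: [179.9, -0.0, 93.4]
force: [0.1, -1.5, 3.3]
gripper_width: 44.1
time_s: 20.72
ee_pos: [435.0, -194.1, 111.6]
ee_rot: [179.9, 0.1, 93.2]
force: [0.3, 0.0, 0.1]
gripper_width: 64.1
1 [[-9.0, -0.0]]
2 [[15.0, 6.0]]
3 [[-3.0, 51.0]]
4 [[17.0, 59.0]]
5 [[7.0, -59.0]]
tape []
toothpicks [[673.0, -200.0, 0.0]]
parts_box [[366.0, 125.0, 0.0]]
lid [[373.0, -297.0, 0.0]]
```

View pics/c9.png

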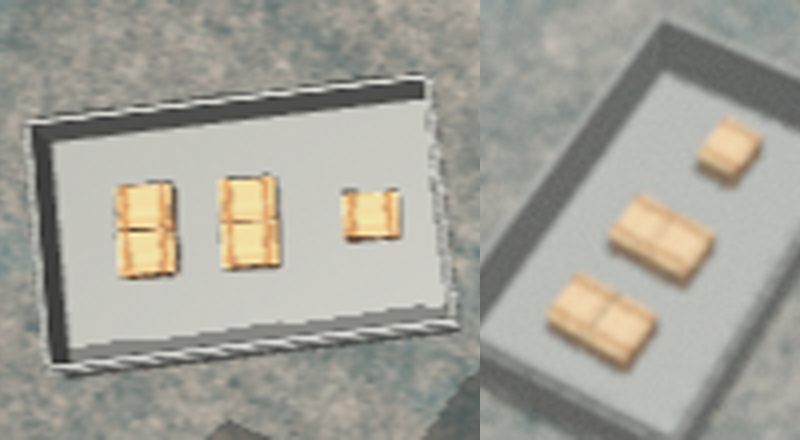

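All five are flat: pairs at y≈50 and y≈0, and a single at y≈−62. Last view: the lid.

```bash
python3 -m jog '0.1 -0.3 -0.1 0 0 0;0.1 -0.3 -0.1 0 0 0;0.1 -0.3 -0.1 0 0 0;0.1 -0.3 -0.1 0 0 0;0.1 -0.3 -0.1 0 0 0;0.1 -0.3 -0.1 0 0 0'; python3 - <<'E'
from h import *
b=grab_frame("top"); a=grab_frame("scene")
cv2.imwrite("pics/c10.png",np.hstack([a[60:420,140:540],b[60:420,140:540]])[:,:,::-1])
E
```

```text
time_s: 21.77
ee_pos: [281.7, -148.0, 162.1]
ee_rot: [179.8, 0.1, 93.4]
force: [1.2, -0.2, 0.4]
gripper_width: 63.8
```

View pics/c10.png

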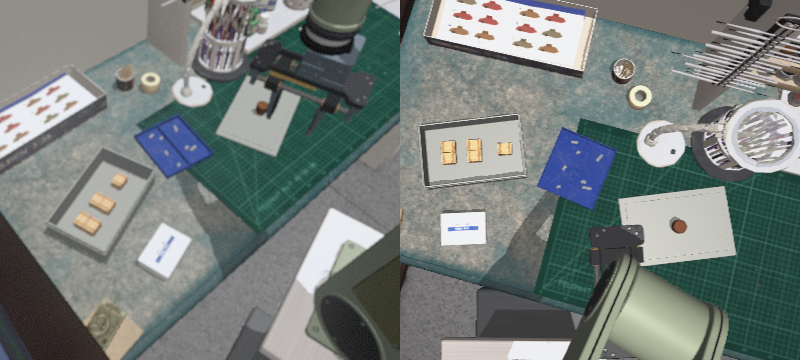

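The lid is flat, knob up, on the mat and clear of the tray. The tape, tin and parts case haven't moved, and the robot touches nothing.

```bash
python3 -c "
from workcell import *
print(job_done())"
```

```text
the job is handed in; nothing more can be done
None
```

The tub is open and all five crates are spread over its floor in a single layer. I handed the job in at about 22 s of the 67 s allowed.

- **Lid:** I lifted it off by the knob and set it flat, knob up, on the cutting mat. Contact at set-down was about 8 N. The last pictures show it clear of the blue tray.
- **Crates:** I moved the top crate to the −y third, at y ≈ −60 mm. I then slid the inner bottom pair together into the middle third, at y ≈ 0 to 6 mm. The other pair stayed in the +y third, at y ≈ 51 to 59 mm. Both cameras show all five flat, with none resting on another.
- **Bystanders:** The toothpick tin and parts case re-measured within about 6 mm of their first positions, which is within the detector's error. The network missed the tape roll in the last check, but the picture shows it where it was.

**What disagreed:** The reported tool height did not match the stated fingertip length. The true fingertips were about 37 mm higher than they should have been, so my first grasp closed on air above the knob. I measured the offset by touching the tub floor and corrected for it after that.

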